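# Shut and lock the drill-accessory drawer

### The job

The bottom drawer of the drill-accessory cabinet was left open with the drill chuck standing in it, too tall to go in. First lift the chuck out and stand it upright on the wooden board, then lay the T-handled chuck key from the bench flat in the drawer, push the drawer fully home without slamming it until its catch clicks and holds it flush, and last swing the lock lever on top of the cabinet right over to the back. Leave everything else where it is.

Things in the scene. Friction and masses are not known exactly. Their poses are not given: they have to be found in the camera images.
- cabinet: Grey steel cabinet, 280 deep (x), 270 wide (y), 190 high; origin: centre of its underside. Its front face, at x = -140, looks along -x. The bottom drawer slides out of it to -x; its opening is 68 high, the face above is fixed. The top plate (170 to 190 high) overhangs the face by 25, so a vertical gripper cannot follow the drawer in: tilt the tool, fingers pointing in and down.
- drawer (a joint): How far the drawer is out, m: 0 = home, front flush with the cabinet face; 0.19 = end of travel; starts about 0.14 to 0.165. About 1 N of friction and some damping. A sprung catch resists with about 5 N more from 18 to 8 mm out, and pushes the drawer back out if let go there; from about 6 mm in it draws the drawer home and holds it.
- drawer_front (a point): Centre of the outer face of the drawer's front panel, 34 above the bench; axes as the cabinet's (-x points out of the cabinet). The panel is 250 wide (y), 14 thick, from 6 to 62 above the bench, plain and flat with a shallow recessed pull: push on it.
- drawer_floor (a point): Centre of the drawer's inner floor, 13 above the bench; axes as the cabinet's. Inside, the drawer is 230 long (x) x 220 wide (y), walls 5 thick, tops 52 above the bench. The front part that stands out of the cabinet is open from above.
- lock (a joint): Lock lever angle, rad: 0 = leaning to the cabinet's front (unlocked), 1.0 = stop, leaning to the back (locked). Turns about the cabinet's y axis, stays where it is left, about 1 N at the tip moves it.
- lock_tip (a point): Centre of the 26 diameter black ball on the end of the lever on the cabinet's top. The lever is 70 long from its pivot, which is at x = -50, y = 0 of the cabinet, 212 above the bench; its base block is 70 (x) x 50 (y), top 215 above the bench.
- chuck: Steel drill chuck standing upright in the drawer: round body 42 diameter, 57 high, then a round arbor 18 diameter up to 112. Origin: centre of its underside, z up along the arbor. About 0.45 kg.
- key: Steel T-handled chuck key lying on the bench. Origin under its middle, on the surface. Square shank 13 x 13 along its x from -28 to +38, axis 9 above the surface; round nose 18 diameter at x = 30 to 42; cross bar along y at x = -33, 8 diameter, with 18 diameter balls, 84 over the balls. About 0.11 kg.
- board: Square wooden board, 130 x 130 x 18, fixed to the bench. Origin: centre of its underside.
- block: Dark steel block 44 x 36 x 30 lying in the drawer beside the chuck; it stays in the drawer. Origin: centre of its underside.
- jar: Glass jar, 52 diameter, 70 high, on the cabinet's top at the back; leave alone. Origin: centre of its underside.
- carton: Cardboard carton 80 x 60 x 45 on the cabinet's top at the back; leave alone. Origin: centre of its underside.
- tin: Tin can, 66 diameter, 60 high, on the bench; leave alone. Origin: centre of its underside.
- screwdriver: Screwdriver, 200 long along its x, on the bench; leave alone. Origin: under its middle.
- spanner: Steel spanner, 180 long along its x, 8 thick, on the bench; leave alone. Origin: under its middle.
- hammer: Hammer, 260 long along its x, on the bench; leave alone. Origin: under its middle.

How it is judged (in metres and radians):
On the way, in this order (a step that is already met when the one before it is completed fails the run):
1. the chuck stands upright on the wooden board, let go (x of chuck in the frame of board between -0.065 and 0.065 m and y of chuck in the frame of board between -0.065 and 0.065 m and z of chuck in the frame of board between 0.012 and 0.024 m and angle between chuck's own z axis and vertical below 0.12 rad and contact force between chuck and the fingers below 0.05 N and linear speed of chuck below 0.02 m/s), for 0.2 s.
2. the chuck key lies flat in the drawer, let go, with the drawer still open (x of key in the frame of drawer_floor between -0.12 and 0.12 m and y of key in the frame of drawer_floor between -0.115 and 0.115 m and z of key in the frame of drawer_floor between -0.004 and 0.012 m and angle between key's own z axis and vertical below 0.25 rad and contact force between key and the fingers below 0.05 N and linear speed of key below 0.02 m/s and value of joint drawer above 0.05 m), for 0.2 s.
3. the drawer is home and held by its catch (value of joint drawer below 0.003 m and value of joint lock below 0.5 rad), for 0.2 s.
4. the lock lever is over to the back (value of joint lock above 0.9 rad), for 0.2 s.
At the end, for the whole second after the job is handed in: The chuck stands upright (within 7 degrees) at rest on the wooden board, its centre within the board's edges; the chuck key lies flat (within 14 degrees) on the drawer's floor; the block is still in the drawer; the drawer is home to within 3 mm; the lock lever is past 0.9 of its 1.0 rad (x of chuck in the frame of board between -0.065 and 0.065 m and y of chuck in the frame of board between -0.065 and 0.065 m and z of chuck in the frame of board between 0.012 and 0.024 m and angle between chuck's own z axis and vertical below 0.12 rad and x of key in the frame of drawer_floor between -0.12 and 0.12 m and y of key in the frame of drawer_floor between -0.115 and 0.115 m and z of key in the frame of drawer_floor between -0.004 and 0.012 m and angle between key's own z axis and vertical below 0.25 rad and horizontal distance between block and drawer_floor below 0.16 m and height (world z) of block below 0.035 m and value of joint drawer below 0.003 m and value of joint lock above 0.9 rad and linear speed of chuck below 0.02 m/s); the robot touches nothing.
It fails at once if the drawer is slammed (moves in faster than 0.6 m/s) (velocity of joint drawer below -0.6 m/s).
It fails at once if a bystander is moved more than 40 mm (distance of any of jar, carton, tin, screwdriver, spanner, hammer from where it was at the start of the episode above 0.04 m).
It also fails if it takes over 72 s, if anything falls off the work surface, if the arm or the gripper's body presses on something with over 40 N, if the wrist force passes 120 N, or if a joint passes its speed limit or range.

### The arm

A 6-joint arm with a two-finger parallel gripper is mounted at the origin on the work surface. World frame = base frame: x ahead of the robot, y to its left, z up, the work surface at z = 0. Lengths are in mm, angles in rad, forces in N, time in s.
With the tool pointing down it reaches from about 375 to 900 mm from the base axis. Payload 3.1 kg.
Tool frame: the origin (TCP) lies midway between the tips of the shut fingers; the grasp point (between the pads) lies 19 mm behind it; z points along the fingers, y is the line along which they close (so a half turn about z gives the same grasp; the last joint's range is limited). The gripper opens to 87 mm and grips with 3 to 60 N. Pads are 19 mm wide; open, the fingers measure 117 mm over their backs; the gripper's body (75 mm by 190 mm) begins 51 mm behind the grasp point.
Start: joints at [0.978, 0.527, 1.433, -0, 1.181, -0.178], TCP at [251.837, 571.992, 222.548] pointing down, gripper open.
Joint ranges: [-3.08, 3.08], [-0.75, 2.2], [0.22, 2.44], [-1.43, 4.57], [0, 2.65], [-2.85, 2.85]. Speed limits (rad/s): [2.79, 2.79, 3.14, 3.14, 3.14, 3.14].

### API

Orientations are given as a rotation vector (axis times angle).
In Python, from plant import get_obs, optics, r gives the robot as it stands.
- The arm moves only by the tool send_rows, never from a script. Its argument "targets" is a list of rows, each an object with "linear": the shift along the tool's x, y, z in m, a list of three; "angular": the turn, a rotation vector about the tool's x, y, z in degrees, a list of three; "hand": the finger opening in m, from 0 to 0.087. A call has 1 to 20 rows; each row is the pose to reach, as a shift and turn from the pose commanded when the call began, along the tool's axes at that moment; what a row does not reach only later rows make up. A row lasts 1/8 s, in which the tool goes at most 62.5 mm and 10.7 degrees, less where a joint would pass 70% of its speed; a pose out of reach is approached as far as the arm can. A call with a gripper value outside its range is refused whole. The fingers move at their own pace and stop on an object; the grip force is fixed at half the most. Time passes only in rows, so rows that repeat a pose let the fingers close. It gives the time, the measured TCP pose, the force, the opening and the grip force at its end, in the units of the state.
- get_obs(): the state, without advancing time (a new reading comes with each control period).
- optics.snapshot(name): name is "side" or "top" or "wrist"; returns a dict with "img" (420x560x3 uint8, red, green, blue), "camera_matrix" (3x3 intrinsics, pixels), "R" (3x3) and "t" (3): a world point X has camera coordinates R X + t. Camera axes: x right, y down, z forward; pixel columns grow to the right and rows downward; lengths in mm; the calibration is good to about 2 mm. A picture is of the moment at which its call begins. There is no depth.
- r.job_done(): hands the job in; it is judged then, once.
The state is a dict: "time": time; "joint_pos": joint angles; "qd": joint speeds; "joint_torque": joint torques, N m; "tool_pos": TCP position; "orientation": TCP orientation; "wrist_force": force on the tool from outside, world axes, zero at the start; "wrist_torque": the same for the moment, N m; "grip_width": opening from 0.0 (shut) to 1.0 (fully open); "grip_force": force on a finger pad.
Only numpy, scipy, OpenCV 4.12 (cv2) and the standard library are available. Lean on these libraries where they do the work, as an engineer would, in place of code of your own. Each camera call takes 0.05 s, during which the arm holds its last target. There are 200 camera calls.

## Working session

There is one attempt and no reset: what is moved stays moved. The work goes in short steps, Python scripts to look and compute and a tool call to move; the robot and the scene stay as the last step left them, time stands still between calls to the robot, and variables do not carry over. Pictures are saved under pics/ and viewed, at most 10 in all, crops included, and the job is handed in when it is done.

Besides the shell and the picture viewer there is one more tool, called after "Emit:" as a command line: name --argument value ..., lists and objects as JSON in quotes. send_rows: Moves the arm, as the interface text tells. Its arguments: {"type":"object","properties":{"targets":{"type":"array","items":{"type":"object","properties":{"linear":{"type":"array","items":{"type":"number"}},"angular":{"type":"array","items":{"type":"number"}},"hand":{"type":"number"}}}}},"required":["targets"]}

```bash
ls; mkdir -p pics; python3 - <<'E'
from plant import get_obs, optics, r
import cv2,json
print(get_obs())
for n in ("side","top","wrist"):
    s=optics.snapshot(n); cv2.imwrite(f"pics/{n}0.png",s["img"][:,:,::-1])
    print(n,s["camera_matrix"].tolist(),s["R"].round(4).tolist(),s["t"].round(1).tolist())
E
```

```text
pics
{'time': 0.0, 'joint_pos': array([ 9.77500836e-01,  5.28492554e-01,  1.43393554e+00, -1.42049657e-05,
        1.18136875e+00, -1.78484777e-01]), 'qd': array([-2.44499156e-04,  1.30412565e-05, -4.85796911e-04,  5.50612099e-04,
       -1.10738078e-03,  3.82189896e-04]), 'joint_torque': array([ 3.50635037e-04, -4.40040171e+01, -1.76590848e+01,  6.35362579e-02,
        5.80410892e-02, -1.39028734e-04]), 'tool_pos': array([251.42970441, 571.38099155, 221.54484602]), 'orientation': array([-0.64674468, -3.07346382,  0.00321465]), 'wrist_force': array([0.15741694, 0.04220262, 0.37924018]), 'wrist_torque': array([-0.05004521,  0.00450838,  0.03100493]), 'grip_force': 0.0, 'grip_width': 1.000172993342423}
side [[386.94824536501574, 0.0, 278.55935609015347], [0.0, 386.94824536501574, 203.25925296678673], [0.0, 0.0, 1.0]] [[-0.9907, -0.1356, -0.0104], [-0.0852, 0.6783, -0.7298], [0.106, -0.7222, -0.6836]] [536.0, 149.1, 1043.5]
top [[527.5371687981896, 0.0, 277.973726445178], [0.0, 527.5371687981896, 202.61237071164325], [0.0, 0.0, 1.0]] [[-0.0103, -0.9999, 0.0015], [-0.9975, 0.0102, -0.0704], [0.0704, -0.0022, -0.9975]] [54.0, 526.0, 1657.4]
wrist [[291.4379181894684, 0.0, 275.8808552367433], [0.0, 291.4379181894684, 206.6332233246653], [0.0, 0.0, 1.0]] [[0.4045, 0.9145, -0.0008], [0.8735, -0.3861, 0.2967], [0.271, -0.1207, -0.955]] [-624.9, -34.3, 391.1]
```

View pics/side0.png

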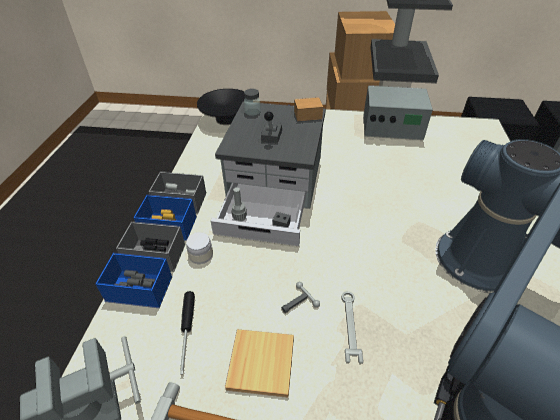

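View pics/top0.png

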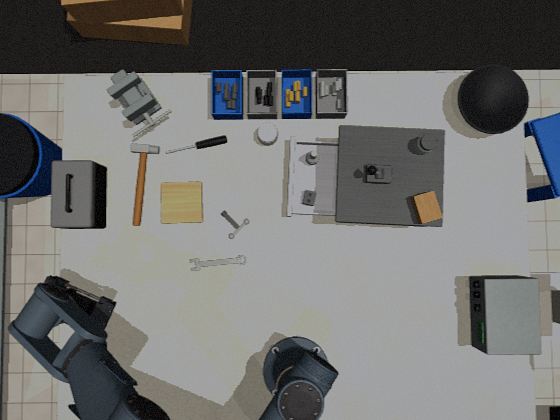

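The side view shows the drawer at (258,215) with the chuck at (238,205) and the block at (283,218). The key is at (300,298), the board at (260,362) and the lever ball at (268,117). In the top view the drawer front is at x≈290, the chuck at (312,157), the key at (235,222) and the board at (181,202). The cabinet front therefore faces world +y.

```bash
cat > h.py <<'E'
from plant import get_obs, optics, r
import cv2, numpy as np
from scipy.spatial.transform import Rotation as Rot
def snap(n): return optics.snapshot(n)
def ray(s,uv):
    d=s["R"].T@np.linalg.inv(s["camera_matrix"])@np.array([uv[0],uv[1],1.]); return -s["R"].T@s["t"], d/np.linalg.norm(d)
def plane(s,uv,z):
    c,d=ray(s,uv); return c+d*(z-c[2])/d[2]
def tri(*su):
    A=np.zeros((3,3));b=np.zeros(3);rs=[ray(*x) for x in su]
    for c,d in rs: P=np.eye(3)-np.outer(d,d);A+=P;b+=P@c
    X=np.linalg.solve(A,b); return X,[round(float(np.linalg.norm((np.eye(3)-np.outer(d,d))@(X-c))),1) for c,d in rs]
def proj(s,X):
    p=s["camera_matrix"]@(s["R"]@np.asarray(X,float)+s["t"]); return p[:2]/p[2]
def pose():
    o=get_obs(); return o["tool_pos"],Rot.from_rotvec(o["orientation"])
def rel(Xt,Rt,ref=None):
    p,R=pose() if ref is None else ref
    return (R.inv().apply(np.asarray(Xt)-p)/1000).round(4), (R.inv()*Rt).as_rotvec(degrees=True).round(2)
E
python3 - <<'E'
from h import *
t=snap("top");s=snap("side")
a=t["img"][115:275,130:450]; a=cv2.resize(a,None,fx=2.5,fy=2.5,interpolation=cv2.INTER_CUBIC)
cv2.imwrite("pics/topc.png",a[:,:,::-1])
b=s["img"][80:400,170:370]; b=cv2.resize(b,None,fx=1.85,fy=1.85,interpolation=cv2.INTER_CUBIC)
cv2.imwrite("pics/sidec.png",b[:,:,::-1])
E
```

```text
(no output)
```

View pics/topc.png

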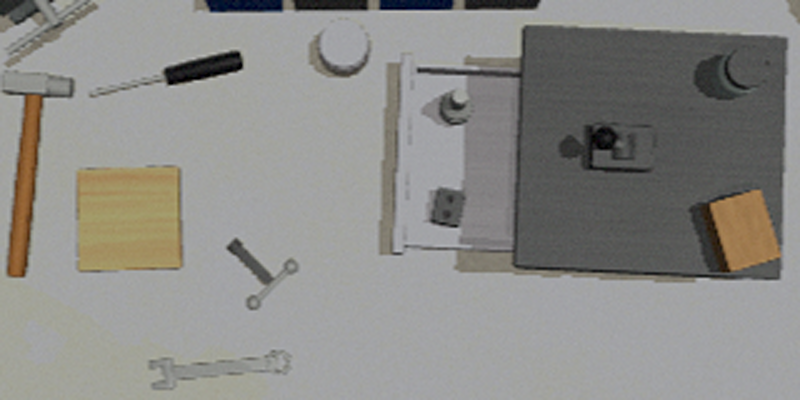

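View pics/sidec.png

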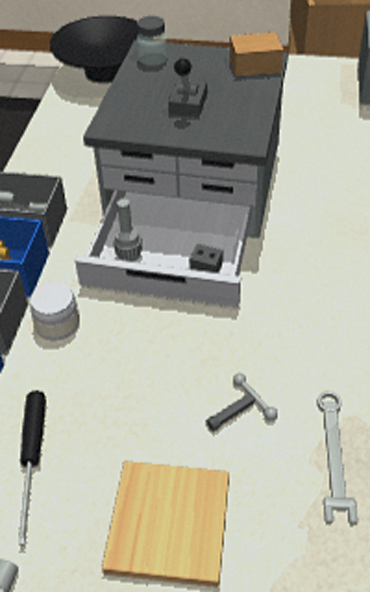

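Top crop (2.5x): arbor top (459,96), block (447,206), key balls (291,266) and (252,302), shank tip (236,244), lever ball (604,138), panel from (402,54) to (394,253). Side crop (1.85x): arbor top (123,202), block (206,252), key balls (239,380) and (270,412), tip (211,424), lever ball (183,67).

```bash
cat >> h.py <<'E'
T=lambda u,v:(130+(u+.5)/2.5-.5,115+(v+.5)/2.5-.5)
S=lambda u,v:(170+(u+.5)/1.85-.5,80+(v+.5)/1.85-.5)
E
python3 - <<'E'
from h import *
t=snap("top");s=snap("side");f=lambda a:np.round(a,1)
for n,a,b in [("arbor top",(459,96),(123,202)),("block top",(447,206),(207,252)),("keyball1",(291,266),(239,380)),("keyball2",(252,302),(270,412)),("tip",(236,244),(211,424)),("lever",(604,138),(183,67)),
 ("panelL",(405,54),(78,263)),("panelR",(397,252),(240,288)),("cab NL",(524,26),(85,139)),("cab NR",(515,267),(266,156)),("cab FR",(780,279),(289,53)),
 ("bd1",(78,169),(105,572)),("bd2",(180,166),(125,461)),("bd3",(182,269),(228,472)),("bd4",(79,270),(218,582))]:
    X,e=tri((t,T(*a)),(s,S(*b))); print(n,f(X),e)
X=[plane(t,T(*c),18) for c in ((78,169),(180,166),(182,269),(79,270))]; print("board c",f(np.mean(X,0)), [f(np.linalg.norm(X[i]-X[i-1])) for i in range(4)])
print("panel top",f(plane(t,T(402,54),62)),f(plane(t,T(394,253),62)))
for c in ((524,26),(786,38),(780,279),(515,267)): print(f(plane(t,T(*c),190)))
for c in ((291,266),(252,302),(236,244)): print("key",f(plane(t,T(*c),9)))
w=snap("wrist");p,R=pose();print("cam in tool",R.inv().apply(-w["R"].T@w["t"]-p).round(1),(R.inv().as_matrix()@w["R"].T).round(3).tolist())
print(R.as_matrix().round(3).tolist())
E
```

```text
arbor top [666.1 -58.4 126.4] [0.3, 0.3]
block top [539.4 -46.9  48.2] [1.4, 1.4]
keyball1 [468.7 150.9   5.5] [0.6, 0.6]
keyball2 [423.4 200.3  12.6] [0.5, 0.5]
tip [498.1 221.4   2. ] [0.3, 0.3]
lever [ 594.  -204.   274.8] [0.5, 0.5]
panelL [730.8   2.9  50.2] [2.1, 2.1]
panelR [482.5  16.1  43.1] [1.6, 1.6]
cab NL [ 736.9 -131.   183.4] [1.0, 1.0]
cab NR [ 459.1 -114.7  189. ] [0.2, 0.2]
cab FR [ 441.1 -415.8  189.8] [1.1, 1.1]
bd1 [594.1 423.5   3.9] [2.7, 2.7]
bd2 [597.6 291.9  10. ] [1.0, 1.0]
bd3 [467.5 289.6   9.7] [0.7, 0.7]
bd4 [465.9 420.2  11.8] [0.9, 0.9]
board c [531.5 354.7  18. ] [np.float64(128.7), np.float64(129.9), np.float64(131.3), np.float64(130.5)]
panel top [730.6   7.4  62. ] [482.   20.3  62. ]
[ 736.5 -130.   190. ]
[ 719.5 -431.6  190. ]
[ 442.2 -415.8  190. ]
[ 458.9 -114.6  190. ]
key [469.2 150.7   9. ]
key [423.9 200.6   9. ]
key [498.  220.7   9. ]
cam in tool [  82.1    0.6 -161.4] [[-0.002, -0.955, -0.297], [1.0, -0.002, 0.0], [-0.001, -0.297, 0.955]]
[[-0.915, 0.403, -0.0], [0.403, 0.915, -0.0], [0.0, -0.0, -1.0]]
```

```bash
cat >> h.py <<'E'
def down(yawdeg,tilt=0):
    # tool x at yaw, z down; tilt tips the fingers towards -x of the tool
    a=np.radians(yawdeg);x=np.array([np.cos(a),np.sin(a),0]);z=np.array([0,0,-1.]);y=np.cross(z,x)
    return Rot.from_matrix(np.c_[x,y,z])*Rot.from_euler('y',-tilt,degrees=True)
E
python3 - <<'E'
from h import *
print(down(87,40).as_matrix().round(2)[:,2])
print(rel((664,-58,235),down(87)))
E
```

```text
[-0.03 -0.64 -0.77]
(array([-0.6311, -0.4104, -0.0125]), array([-2.000e-02,  1.000e-02,  6.924e+01]))
```

Emit:
send_rows --targets '[{"linear": [-0.05,-0.03,-0.01],"angular": [0,0,5],"hand": 0.087},{"linear": [-0.1,-0.065,-0.0125],"angular": [0,0,11],"hand": 0.087},{"linear": [-0.15,-0.1,-0.0125],"angular": [0,0,17],"hand": 0.087},{"linear": [-0.2,-0.13,-0.0125],"angular": [0,0,23],"hand": 0.087},{"linear": [-0.25,-0.16,-0.0125],"angular": [0,0,29],"hand": 0.087},{"linear": [-0.3,-0.195,-0.0125],"angular": [0,0,35],"hand": 0.087},{"linear": [-0.35,-0.23,-0.0125],"angular": [0,0,41],"hand": 0.087},{"linear": [-0.4,-0.26,-0.0125],"angular": [0,0,47],"hand": 0.087},{"linear": [-0.45,-0.29,-0.0125],"angular": [0,0,53],"hand": 0.087},{"linear": [-0.5,-0.325,-0.0125],"angular": [0,0,59],"hand": 0.087},{"linear": [-0.55,-0.36,-0.0125],"angular": [0,0,65],"hand": 0.087},{"linear": [-0.59,-0.385,-0.0125],"angular": [0,0,69],"hand": 0.087},{"linear": [-0.62,-0.4,-0.0125],"angular": [0,0,69],"hand": 0.087},{"linear": [-0.631,-0.41,-0.0125],"angular": [0,0,69],"hand": 0.087},{"linear": [-0.631,-0.41,-0.0125],"angular": [0,0,69],"hand": 0.087}]'

```text
time: 2.28
tool_pos: [663.7, -57.8, 234.7]
orientation: [-2.275, -2.165, 0.001]
wrist_force: [0.3, 0.2, 0.0]
grip_width: 0.999
grip_force: 0.0
```

```bash
python3 - <<'E'
from h import *
print(pose()[0],get_obs()["joint_pos"].round(2))
w=snap("wrist");cv2.imwrite("pics/w1.png",w["img"][:,:,::-1])
print(proj(w,(666,-58.4,125)),proj(w,(666,-58.4,13)))
E
```

```text
[663.67442365 -57.84665609 234.71956751] [-0.25  0.57  1.31  0.    1.26 -0.21]
[278.40211819 205.71975697] [277.69098371 181.31700625]
```

View pics/w1.png

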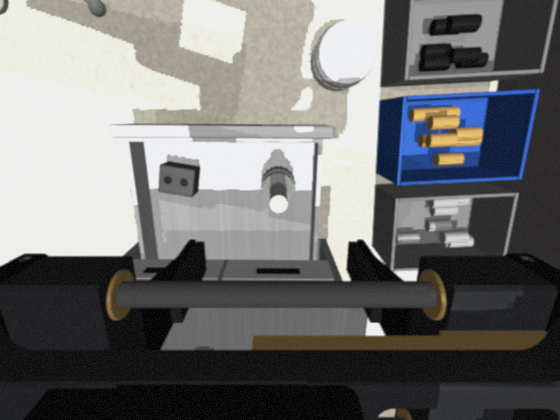

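The wrist view shows the arbor top at (278,204), against (278,206) predicted from the two-view fix. That agrees to about 2 mm, so I'm descending.

Emit:
send_rows --targets '[{"linear": [0,0.002,0.03],"angular": [0,0,0],"hand": 0.087},{"linear": [0,0.002,0.07],"angular": [0,0,0],"hand": 0.087},{"linear": [0,0.002,0.11],"angular": [0,0,0],"hand": 0.087},{"linear": [0,0.002,0.135],"angular": [0,0,0],"hand": 0.087},{"linear": [0,0.002,0.15],"angular": [0,0,0],"hand": 0.087},{"linear": [0,0.002,0.15],"angular": [0,0,0],"hand": 0.087},{"linear": [0,0.002,0.15],"angular": [0,0,0],"hand": 0.0},{"linear": [0,0.002,0.15],"angular": [0,0,0],"hand": 0.0},{"linear": [0,0.002,0.15],"angular": [0,0,0],"hand": 0.0},{"linear": [0,0.002,0.15],"angular": [0,0,0],"hand": 0.0},{"linear": [0,0.002,0.15],"angular": [0,0,0],"hand": 0.0},{"linear": [0,0.002,0.15],"angular": [0,0,0],"hand": 0.0},{"linear": [0,0.002,0.15],"angular": [0,0,0],"hand": 0.0}]'

```text
time: 3.95
tool_pos: [666.1, -57.6, 85.0]
orientation: [-2.274, -2.167, 0.0]
wrist_force: [0.0, -0.3, -0.4]
grip_width: 0.289
grip_force: 0.0
```

Emit:
send_rows --targets '[{"linear": [0,0,0],"angular": [0,0,0],"hand": 0.0},{"linear": [0,0,0],"angular": [0,0,0],"hand": 0.0},{"linear": [0,0,0],"angular": [0,0,0],"hand": 0.0},{"linear": [0,0,0],"angular": [0,0,0],"hand": 0.0},{"linear": [0,0,-0.01],"angular": [0,0,0],"hand": 0.0},{"linear": [0,0,-0.03],"angular": [0,0,0],"hand": 0.0},{"linear": [0,0,-0.055],"angular": [0,0,0],"hand": 0.0},{"linear": [0,0,-0.08],"angular": [0,0,0],"hand": 0.0},{"linear": [0,0,-0.105],"angular": [0,0,0],"hand": 0.0},{"linear": [0,0,-0.125],"angular": [0,0,0],"hand": 0.0},{"linear": [0,0,-0.13],"angular": [0,0,0],"hand": 0.0}]'

```text
time: 5.32
tool_pos: [667.1, -57.8, 217.9]
orientation: [2.272, 2.165, 0.004]
wrist_force: [-0.3, 0.7, -5.2]
grip_width: 0.2
grip_force: 30.0
```

```bash
python3 - <<'E'
from h import *
o=get_obs();print(o["grip_width"]*87,o["grip_force"],o["wrist_force"],pose()[0])
print(rel((531,353,215),down(110)))
E
```

```text
17.403600674954905 29.99989445786923 [-0.28197907  0.66962276 -5.19458512] [667.11509333 -57.81441784 217.92383771]
(array([ 0.4038, -0.1558,  0.0019]), array([  0.25,   0.1 , -22.76]))
```

Emit:
send_rows --targets '[{"linear": [0.015,-0.006,0],"angular": [0,0,0],"hand": 0.0},{"linear": [0.045,-0.017,0],"angular": [0,0,0],"hand": 0.0},{"linear": [0.085,-0.032,0],"angular": [0,0,0],"hand": 0.0},{"linear": [0.125,-0.048,0],"angular": [0,0,0],"hand": 0.0},{"linear": [0.165,-0.063,0],"angular": [0,0,0],"hand": 0.0},{"linear": [0.205,-0.079,0],"angular": [0,0,0],"hand": 0.0},{"linear": [0.245,-0.094,0],"angular": [0,0,0],"hand": 0.0},{"linear": [0.285,-0.11,0],"angular": [0,0,0],"hand": 0.0},{"linear": [0.325,-0.125,0],"angular": [0,0,0],"hand": 0.0},{"linear": [0.36,-0.139,0],"angular": [0,0,0],"hand": 0.0},{"linear": [0.385,-0.149,0],"angular": [0,0,0],"hand": 0.0},{"linear": [0.4,-0.154,0],"angular": [0,0,0],"hand": 0.0},{"linear": [0.404,-0.156,0.01],"angular": [0,0,0],"hand": 0.0},{"linear": [0.404,-0.156,0.03],"angular": [0,0,0],"hand": 0.0},{"linear": [0.404,-0.156,0.055],"angular": [0,0,0],"hand": 0.0},{"linear": [0.404,-0.156,0.08],"angular": [0,0,0],"hand": 0.0},{"linear": [0.404,-0.156,0.1],"angular": [0,0,0],"hand": 0.0},{"linear": [0.404,-0.156,0.11],"angular": [0,0,0],"hand": 0.0},{"linear": [0.404,-0.156,0.115],"angular": [0,0,0],"hand": 0.0},{"linear": [0.404,-0.156,0.115],"angular": [0,0,0],"hand": 0.0}]'

```text
time: 7.82
tool_pos: [530.1, 353.2, 100.1]
orientation: [2.275, 2.167, 0.0]
wrist_force: [-0.1, -0.1, -4.6]
grip_width: 0.193
grip_force: 30.0
```

```bash
python3 - <<'E'
from h import *
s=snap("side");b=s["img"][240:420,170:370];b=cv2.resize(b,None,fx=3,fy=3,interpolation=cv2.INTER_CUBIC)
cv2.imwrite("pics/s2.png",b[:,:,::-1]); p=pose()[0]; print(p, get_obs()["wrist_force"])
print([((proj(s,(p[0],p[1],z))-(170,240))*3).round() for z in (18,75,130)])
E
```

```text
[530.28563015 353.47104051 100.57368418] [-1.20864504  0.0089018  -4.93562276]
[array([273., 351.]), array([270., 313.]), array([266., 272.])]
```

View pics/s2.png

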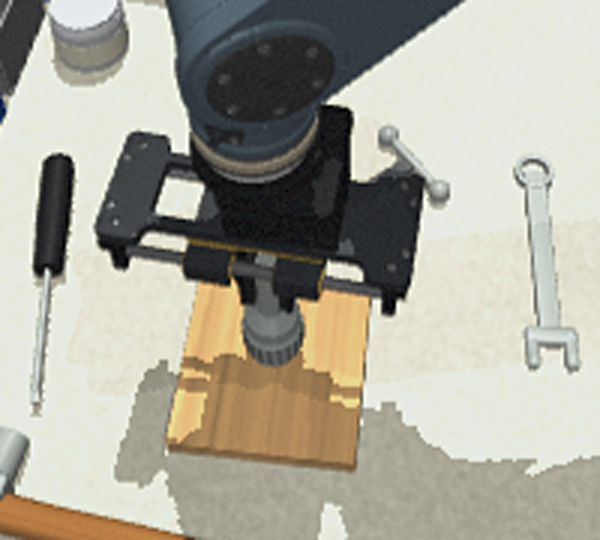

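The chuck hangs upright over the middle of the board, with its base at (273,358) in the crop, about 10 mm up. I'm lowering it slowly.

Emit:
send_rows --targets '[{"linear": [0,0,0.004],"angular": [0,0,0],"hand": 0.0},{"linear": [0,0,0.007],"angular": [0,0,0],"hand": 0.0},{"linear": [0,0,0.009],"angular": [0,0,0],"hand": 0.0},{"linear": [0,0,0.0095],"angular": [0,0,0],"hand": 0.0},{"linear": [0,0,0.0095],"angular": [0,0,0],"hand": 0.0}]'

```text
time: 8.5
tool_pos: [529.8, 353.4, 90.5]
orientation: [-2.274, -2.167, 0.0]
wrist_force: [-0.2, 0.0, -5.1]
grip_width: 0.196
grip_force: 30.0
```

Emit:
send_rows --targets '[{"linear": [0,0,0.001],"angular": [0,0,0],"hand": 0.0},{"linear": [0,0,0.001],"angular": [0,0,0],"hand": 0.0}]'

```text
time: 8.75
tool_pos: [530.0, 353.5, 90.0]
orientation: [2.274, 2.167, 0.001]
wrist_force: [-0.3, 0.3, -2.2]
grip_width: 0.199
grip_force: 30.0
```

Contact: the load has halved. Opening and retreating upward.

Emit:
send_rows --targets '[{"linear": [0,0,0],"angular": [0,0,0],"hand": 0.025},{"linear": [0,0,0],"angular": [0,0,0],"hand": 0.05},{"linear": [0,0,0],"angular": [0,0,0],"hand": 0.06},{"linear": [0,0,0],"angular": [0,0,0],"hand": 0.06},{"linear": [0,0,0],"angular": [0,0,0],"hand": 0.06},{"linear": [0,0,0],"angular": [0,0,0],"hand": 0.06},{"linear": [0,0,-0.02],"angular": [0,0,0],"hand": 0.06},{"linear": [0,0,-0.06],"angular": [0,0,0],"hand": 0.06},{"linear": [0,0,-0.1],"angular": [0,0,0],"hand": 0.06},{"linear": [0,0,-0.13],"angular": [0,0,0],"hand": 0.06},{"linear": [0,0,-0.13],"angular": [0,0,0],"hand": 0.06}]'

```text
time: 10.12
tool_pos: [531.4, 354.2, 222.5]
orientation: [2.273, 2.166, 0.01]
wrist_force: [0.5, -0.3, -0.8]
grip_width: 0.69
grip_force: 0.0
```

```bash
python3 - <<'E'
from h import *
o=get_obs();print(o["grip_width"]*87,o["wrist_force"],pose()[0],o["joint_pos"].round(2))
print(rel((455,183,180),down(42)))
E
```

```text
59.987255583543266 [ 0.50656102 -0.25750682 -0.7889942 ] [531.44789736 354.21550354 222.51179982] [0.41 0.54 1.4  0.   1.19 0.46]
(array([-0.1748, -0.0684,  0.0416]), array([ 0.25, -0.29, 45.24]))
```

Emit:
send_rows --targets '[{"linear": [-0.03,-0.012,0],"angular": [0,0,6],"hand": 0.06},{"linear": [-0.07,-0.028,0],"angular": [0,0,15],"hand": 0.06},{"linear": [-0.11,-0.043,0.01],"angular": [0,0,24],"hand": 0.06},{"linear": [-0.145,-0.057,0.025],"angular": [0,0,33],"hand": 0.06},{"linear": [-0.17,-0.066,0.037],"angular": [0,0,41],"hand": 0.06},{"linear": [-0.175,-0.068,0.042],"angular": [0,0,45],"hand": 0.06},{"linear": [-0.175,-0.068,0.042],"angular": [0,0,45],"hand": 0.06}]'

```text
time: 11.0
tool_pos: [452.0, 181.2, 176.1]
orientation: [-2.93, -1.131, 0.006]
wrist_force: [0.1, -0.3, -0.1]
grip_width: 0.687
grip_force: 0.0
```

```bash
python3 - <<'E'
from h import *
o=get_obs();print(pose()[0],o["joint_pos"].round(2))
w=snap("wrist");cv2.imwrite("pics/w3.png",w["img"][:,:,::-1])
for q in ((468.7,150.9,9),(423.4,200.3,9),(498,221,9)): print(proj(w,q).round())
# did the chuck come off upright?
s=snap("side");t=snap("top")
print(proj(s,(530,353.5,130)).round(),proj(t,(530,353.5,130)).round())
a=cv2.resize(t["img"][170:240,150:270],None,fx=3,fy=3);b=cv2.resize(s["img"][280:400,200:320],None,fx=3,fy=3)
cv2.imwrite("pics/c3.png",np.vstack([w["img"],np.hstack([a[:180,:300],b[:180,:260]])])[:,:,::-1])
E
```

```text
[452.00613664 181.22340127 176.0981967 ] [0.15 0.41 1.82 0.   0.91 0.99]
[306. 197.]
[248. 197.]
[278. 137.]
[259. 331.] [175. 200.]
```

View pics/c3.png

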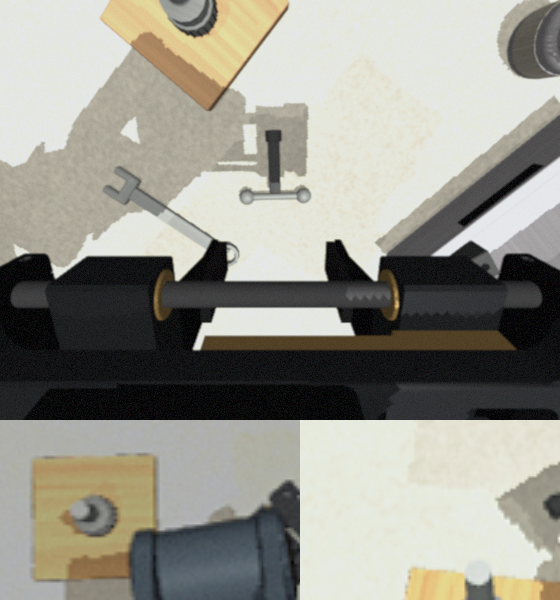

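The chuck stands upright on the board (top-view inset). In the wrist view the key's balls are at (247,197) and (304,196) and its nose end is at (273,130–137). The spanner ring is at (231,253).

```bash
python3 - <<'E'
from h import *
w=snap("wrist");t=snap("top");s=snap("side");P=lambda u,z:plane(w,u,z)[:2]
print("heights",tri((w,(247,197)),(t,T(252,302)),(s,S(270,412)))[0],tri((w,(304,196)),(t,T(291,266)),(s,S(239,380)))[0])
b=(P((247,197),9)+P((304,196),9))/2; n=P((273.5,131),14); d=n-b
print("bar",b,"nose",n,np.linalg.norm(d),np.degrees(np.arctan2(d[1],d[0])), "ball gap",P((304,196),9)-P((247,197),9))
e=P((304,196),9)-P((247,197),9); yaw=np.degrees(np.arctan2(e[1],e[0]))+90; print("yaw",yaw)
a=np.radians(yaw);u=np.array([np.cos(a),np.sin(a)]); g=b+u*25; print("grasp",g,"span",P((231,253),4))
for z in (60,5): print(rel((*g,z),down(yaw)))
R=down(yaw); print("spanner in tool",R.inv().apply(np.r_[P((231,253),4)-g,0]))
E
```

```text
heights [423.959753   201.16140349  11.93661916] [469.05164366 151.5576127    5.02638685]
bar [447.37577949 178.22898064] nose [501.18876389 229.89016289] 74.59701765159005 43.83125806944249 ball gap [ 45.7544257  -48.63975237]
yaw 43.24919728805154
grasp [465.58529372 195.35830028] span [353.81100789 169.31341689]
(array([ 0.0175, -0.0016,  0.1176]), array([ 0.02, -0.02, -0.95]))
(array([ 0.0175, -0.0017,  0.1726]), array([ 0.02, -0.02, -0.95]))
spanner in tool [-99.25946324 -57.61411181   0.        ]
```

Emit:
send_rows --targets '[{"linear": [0.01,-0.001,0.03],"angular": [0,0,-1],"hand": 0.045},{"linear": [0.0175,-0.0015,0.07],"angular": [0,0,-1],"hand": 0.045},{"linear": [0.0175,-0.0015,0.11],"angular": [0,0,-1],"hand": 0.045},{"linear": [0.0175,-0.0015,0.145],"angular": [0,0,-1],"hand": 0.045},{"linear": [0.0175,-0.0015,0.165],"angular": [0,0,-1],"hand": 0.045},{"linear": [0.0175,-0.0015,0.1725],"angular": [0,0,-1],"hand": 0.045},{"linear": [0.0175,-0.0015,0.1735],"angular": [0,0,-1],"hand": 0.045},{"linear": [0.0175,-0.0015,0.1735],"angular": [0,0,-1],"hand": 0.045}]'

```text
time: 12.3
tool_pos: [466.0, 195.0, 4.8]
orientation: [2.92, 1.158, 0.003]
wrist_force: [-0.1, 0.1, -0.5]
grip_width: 0.518
grip_force: 0.0
```

Emit:
send_rows --targets '[{"linear": [0,0,0.002],"angular": [0,0,0],"hand": 0.045},{"linear": [0,0,0.002],"angular": [0,0,0],"hand": 0.0},{"linear": [0,0,0.002],"angular": [0,0,0],"hand": 0.0},{"linear": [0,0,0.002],"angular": [0,0,0],"hand": 0.0},{"linear": [0,0,0.002],"angular": [0,0,0],"hand": 0.0},{"linear": [0,0,0.002],"angular": [0,0,0],"hand": 0.0},{"linear": [0,0,0.002],"angular": [0,0,0],"hand": 0.0},{"linear": [0,0,0.002],"angular": [0,0,0],"hand": 0.0},{"linear": [0,0,0.002],"angular": [0,0,0],"hand": 0.0},{"linear": [0,0,-0.005],"angular": [0,0,0],"hand": 0.0},{"linear": [0,0,-0.025],"angular": [0,0,0],"hand": 0.0},{"linear": [0,0,-0.05],"angular": [0,0,0],"hand": 0.0},{"linear": [0,0,-0.08],"angular": [0,0,0],"hand": 0.0},{"linear": [0,0,-0.11],"angular": [0,0,0],"hand": 0.0},{"linear": [0,0,-0.13],"angular": [0,0,0],"hand": 0.0},{"linear": [0,0,-0.135],"angular": [0,0,0],"hand": 0.0}]'

```text
time: 14.3
tool_pos: [466.1, 194.9, 140.5]
orientation: [2.92, 1.157, 0.005]
wrist_force: [-0.2, -0.5, -1.9]
grip_width: 0.145
grip_force: 30.0
```

```bash
python3 - <<'E'
from h import *
o=get_obs();print(o["grip_width"]*87,o["grip_force"],o["wrist_force"],pose()[0],o["joint_pos"].round(2))
for z in (140,60,17): print(rel((640,-60,z),down(87)))
E
```

```text
12.615933692944898 29.999427795410156 [-0.20744311 -0.45950719 -1.87444494] [466.08399483 194.87391242 140.52480963] [ 0.17  0.49  1.81 -0.    0.83  0.99]
(array([-0.0479,  0.3048,  0.0009]), array([  0.15,  -0.1 , -43.76]))
(array([-0.0481,  0.3047,  0.0809]), array([  0.15,  -0.1 , -43.76]))
(array([-0.0482,  0.3046,  0.1239]), array([  0.15,  -0.1 , -43.76]))
```

Emit:
send_rows --targets '[{"linear": [-0.004,0.02,0],"angular": [0,0,-6],"hand": 0.0},{"linear": [-0.01,0.055,0],"angular": [0,0,-13],"hand": 0.0},{"linear": [-0.016,0.095,0],"angular": [0,0,-21],"hand": 0.0},{"linear": [-0.022,0.135,0],"angular": [0,0,-29],"hand": 0.0},{"linear": [-0.028,0.175,0],"angular": [0,0,-37],"hand": 0.0},{"linear": [-0.034,0.215,0],"angular": [0,0,-43],"hand": 0.0},{"linear": [-0.04,0.255,0],"angular": [0,0,-44],"hand": 0.0},{"linear": [-0.046,0.29,0],"angular": [0,0,-44],"hand": 0.0},{"linear": [-0.048,0.304,0],"angular": [0,0,-44],"hand": 0.0},{"linear": [-0.048,0.305,0.02],"angular": [0,0,-44],"hand": 0.0},{"linear": [-0.048,0.305,0.04],"angular": [0,0,-44],"hand": 0.0},{"linear": [-0.048,0.305,0.06],"angular": [0,0,-44],"hand": 0.0},{"linear": [-0.048,0.305,0.06],"angular": [0,0,-44],"hand": 0.0}]'

```text
time: 15.92
tool_pos: [636.7, -58.8, 76.8]
orientation: [-2.27, -2.164, 0.005]
wrist_force: [-1.2, -0.1, -0.1]
grip_width: 0.143
grip_force: 30.0
```

```bash
python3 - <<'E'
from h import *
p=pose()[0];print(p)
w=snap("wrist");t=snap("top");s=snap("side")
a=cv2.resize(t["img"][110:240,270:400],None,fx=3,fy=3);b=cv2.resize(s["img"][150:280,190:320],None,fx=3,fy=3)
cv2.imwrite("pics/c4.png",np.hstack([a,b])[:,:,::-1])
E
```

```text
[636.6948013  -58.84693144  76.76179337]
```

View pics/c4.png

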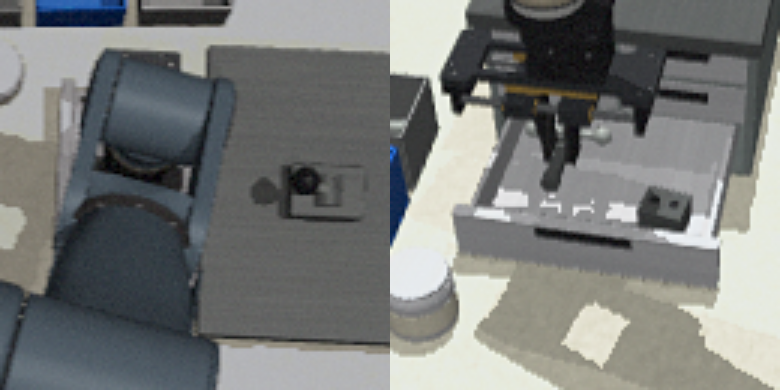

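The key is gripped with its shank along the drawer. It hangs over the free half, well clear of the block, and the drawer hasn't moved. I'm lowering to the drawer floor.

Emit:
send_rows --targets '[{"linear": [0,0,0.015],"angular": [0,0,0],"hand": 0.0},{"linear": [0,0,0.03],"angular": [0,0,0],"hand": 0.0},{"linear": [0,0,0.045],"angular": [0,0,0],"hand": 0.0},{"linear": [0,0,0.053],"angular": [0,0,0],"hand": 0.0},{"linear": [0,0,0.057],"angular": [0,0,0],"hand": 0.0},{"linear": [0,0,0.058],"angular": [0,0,0],"hand": 0.0}]'

```text
time: 16.82
tool_pos: [639.4, -60.4, 20.8]
orientation: [-2.274, -2.167, 0.0]
wrist_force: [-0.3, 0.3, 0.4]
grip_width: 0.148
grip_force: 30.0
```

Emit:
send_rows --targets '[{"linear": [0,0,0.002],"angular": [0,0,0],"hand": 0.0},{"linear": [0,0,0.0035],"angular": [0,0,0],"hand": 0.0},{"linear": [0,0,0.0035],"angular": [0,0,0],"hand": 0.0}]'

```text
time: 17.2
tool_pos: [639.3, -60.3, 17.7]
orientation: [2.274, 2.167, 0.0]
wrist_force: [-0.3, 0.3, -0.7]
grip_width: 0.143
grip_force: 30.0
```

Emit:
send_rows --targets '[{"linear": [0,0,0.001],"angular": [0,0,0],"hand": 0.0},{"linear": [0,0,0.0015],"angular": [0,0,0],"hand": 0.0},{"linear": [0,0,0.0015],"angular": [0,0,0],"hand": 0.02},{"linear": [0,0,0.0015],"angular": [0,0,0],"hand": 0.03},{"linear": [0,0,0.0015],"angular": [0,0,0],"hand": 0.035},{"linear": [0,0,0.0015],"angular": [0,0,0],"hand": 0.035},{"linear": [0,0,0.0015],"angular": [0,0,0],"hand": 0.035},{"linear": [0,0,-0.02],"angular": [0,0,0],"hand": 0.035},{"linear": [0,0,-0.06],"angular": [0,0,0],"hand": 0.035},{"linear": [0,0,-0.1],"angular": [0,0,0],"hand": 0.035},{"linear": [0.03,0,-0.13],"angular": [0,0,0],"hand": 0.02},{"linear": [0.07,0,-0.13],"angular": [0,0,0],"hand": 0.0},{"linear": [0.11,0,-0.13],"angular": [0,0,0],"hand": 0.0},{"linear": [0.15,0,-0.13],"angular": [0,0,0],"hand": 0.0},{"linear": [0.17,0,-0.13],"angular": [0,0,0],"hand": 0.0},{"linear": [0.17,0,-0.13],"angular": [0,0,0],"hand": 0.0}]'

```text
time: 19.2
tool_pos: [647.3, 110.4, 147.4]
orientation: [2.272, 2.17, -0.001]
wrist_force: [0.8, -0.0, -0.1]
grip_width: 0.005
grip_force: 0.0
```

```bash
python3 - <<'E'
from h import *
p=pose()[0];print(p,get_obs()["joint_pos"].round(2))
w=snap("wrist");t=snap("top");s=snap("side")
a=cv2.resize(t["img"][120:240,280:400],None,fx=3,fy=3);b=cv2.resize(s["img"][160:270,200:320],None,fx=3,fy=3)
cv2.imwrite("pics/c5.png",np.hstack([a[:330],b])[:,:,::-1])
print(rel((604,50,60),down(86.8,40)))
E
```

```text
[647.33199561 110.39614656 147.42810795] [-0.    0.65  1.42 -0.    1.07  0.05]
(array([-0.06  , -0.0407,  0.0875]), array([  0.12, -39.96,   0.36]))
```

View pics/c5.png

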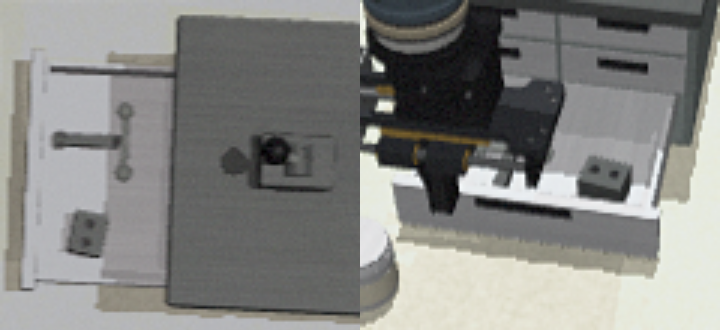

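The key lies flat in the drawer (top crop: nose (58,140), bar x≈125) and the drawer is still open. Now I'll tilt the tool 40° in front of the panel.

Emit:
send_rows --targets '[{"linear": [-0.01,-0.015,0],"angular": [0,-5,0],"hand": 0.0},{"linear": [-0.02,-0.03,0],"angular": [0,-12,0],"hand": 0.0},{"linear": [-0.03,-0.04,0.01],"angular": [0,-20,0],"hand": 0.0},{"linear": [-0.04,-0.041,0.03],"angular": [0,-28,0],"hand": 0.0},{"linear": [-0.05,-0.041,0.05],"angular": [0,-36,0],"hand": 0.0},{"linear": [-0.05,-0.041,0.07],"angular": [0,-40,0],"hand": 0.0},{"linear": [-0.05,-0.041,0.0875],"angular": [0,-40,0],"hand": 0.0},{"linear": [-0.05,-0.041,0.0875],"angular": [0,-40,0],"hand": 0.0}]'

```text
time: 20.35
tool_pos: [603.4, 60.2, 58.8]
orientation: [1.868, 1.778, -0.683]
wrist_force: [0.3, -0.1, 0.6]
grip_width: 0.01
grip_force: 0.0
```

```bash
python3 - <<'E'
from h import *
p,R=pose();print(p,get_obs()["joint_pos"].round(2),R.as_matrix().round(2)[:,2])
D=down(86.8,40)
for d in (0,40,100,150,180,195): print(d,rel(np.array([606.5,45,33])+d*np.array([-.0555,-.998,0]),D))
E
```

```text
[603.44247671  60.20240404  58.82503051] [ 0.23  0.88  1.46 -0.74  1.15  0.71] [-0.03 -0.64 -0.77]
0 (array([0.0051, 0.0039, 0.0294]), array([ 0.09, -0.  ,  0.36]))
40 (array([-0.0256,  0.0037,  0.0551]), array([ 0.09, -0.  ,  0.36]))
100 (array([-0.0715,  0.0033,  0.0937]), array([ 0.09, -0.  ,  0.36]))
150 (array([-0.1098,  0.003 ,  0.1258]), array([ 0.09, -0.  ,  0.36]))
180 (array([-0.1327,  0.0029,  0.1451]), array([ 0.09, -0.  ,  0.36]))
195 (array([-0.1442,  0.0028,  0.1547]), array([ 0.09, -0.  ,  0.36]))
```

Emit:
send_rows --targets '[{"linear": [0.005,0.004,0.0294],"angular": [0,0,0.4],"hand": 0.0},{"linear": [-0.0026,0.004,0.0358],"angular": [0,0,0.4],"hand": 0.0},{"linear": [-0.0102,0.0038,0.0423],"angular": [0,0,0.4],"hand": 0.0},{"linear": [-0.014,0.0038,0.0455],"angular": [0,0,0.4],"hand": 0.0},{"linear": [-0.0179,0.0038,0.0487],"angular": [0,0,0.4],"hand": 0.0},{"linear": [-0.0255,0.0037,0.0551],"angular": [0,0,0.4],"hand": 0.0},{"linear": [-0.0332,0.0036,0.0616],"angular": [0,0,0.4],"hand": 0.0},{"linear": [-0.0409,0.0035,0.068],"angular": [0,0,0.4],"hand": 0.0},{"linear": [-0.0485,0.0035,0.0744],"angular": [0,0,0.4],"hand": 0.0},{"linear": [-0.0562,0.0034,0.0808],"angular": [0,0,0.4],"hand": 0.0},{"linear": [-0.0638,0.0034,0.0873],"angular": [0,0,0.4],"hand": 0.0},{"linear": [-0.0715,0.0033,0.0937],"angular": [0,0,0.4],"hand": 0.0},{"linear": [-0.0792,0.0033,0.1001],"angular": [0,0,0.4],"hand": 0.0},{"linear": [-0.0868,0.0032,0.1066],"angular": [0,0,0.4],"hand": 0.0},{"linear": [-0.0945,0.0032,0.113],"angular": [0,0,0.4],"hand": 0.0},{"linear": [-0.1021,0.0031,0.1194],"angular": [0,0,0.4],"hand": 0.0},{"linear": [-0.1098,0.003,0.1258],"angular": [0,0,0.4],"hand": 0.0},{"linear": [-0.1098,0.003,0.1258],"angular": [0,0,0.4],"hand": 0.0}]'

```text
time: 22.6
tool_pos: [598.2, -104.7, 34.2]
orientation: [1.873, 1.769, -0.68]
wrist_force: [-0.4, -0.4, -0.7]
grip_width: 0.009
grip_force: 0.0
```

```bash
python3 - <<'E'
from h import *
p,R=pose();print(p,get_obs()["joint_pos"].round(2),get_obs()["wrist_force"])
t=snap("top");s=snap("side");w=snap("wrist")
a=cv2.resize(t["img"][120:240,270:400],None,fx=3,fy=3);b=cv2.resize(s["img"][140:260,200:320],None,fx=3,fy=3)
cv2.imwrite("pics/c6.png",np.hstack([a,b])[:,:,::-1])
D=down(86.8,40)
for y in (-120,-140,-150): print(y,rel((606.5-.0555*(45-y),y,33),D))
E
```

```text
[ 598.17159507 -104.67672106   34.18490937] [-0.03  0.88  1.6  -0.93  0.93  0.7 ] [-0.43872233 -0.36166454 -0.71030155]
-120 (array([-0.0119, -0.0003,  0.0114]), array([ 0.2 ,  0.02, -0.05]))
-140 (array([-0.0273, -0.0003,  0.0243]), array([ 0.2 ,  0.02, -0.05]))
-150 (array([-0.0349, -0.0004,  0.0307]), array([ 0.2 ,  0.02, -0.05]))
```

View pics/c6.png

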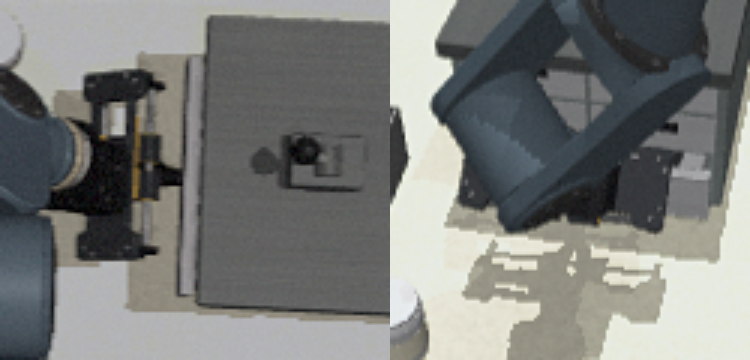

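The drawer is almost in. The panel's edge shows just outside the top plate at x≈190 in the top crop, with the gripper tilted clear of the overhang. I'm pushing through the catch slowly.

Emit:
send_rows --targets '[{"linear": [-0.004,0,0.0045],"angular": [0,0,0],"hand": 0.0},{"linear": [-0.008,0,0.008],"angular": [0,0,0],"hand": 0.0},{"linear": [-0.012,0,0.0115],"angular": [0,0,0],"hand": 0.0},{"linear": [-0.016,0,0.0148],"angular": [0,0,0],"hand": 0.0},{"linear": [-0.02,0,0.0182],"angular": [0,0,0],"hand": 0.0},{"linear": [-0.0235,0,0.021],"angular": [0,0,0],"hand": 0.0},{"linear": [-0.0235,0,0.021],"angular": [0,0,0],"hand": 0.0}]'

```text
time: 23.62
tool_pos: [597.4, -135.5, 33.3]
orientation: [1.872, 1.77, -0.677]
wrist_force: [-0.2, -0.0, 0.6]
grip_width: 0.004
grip_force: 0.1
```

Emit:
send_rows --targets '[{"linear": [-0.0023,0,0.0019],"angular": [0,0,0],"hand": 0.0},{"linear": [-0.0046,0,0.0039],"angular": [0,0,0],"hand": 0.0},{"linear": [-0.0046,0,0.0039],"angular": [0,0,0],"hand": 0.0}]'

```text
time: 24.0
tool_pos: [597.4, -136.8, 33.1]
orientation: [1.873, 1.773, -0.669]
wrist_force: [-1.9, 17.2, 6.2]
grip_width: 0.006
grip_force: 8.2
```

17 N against a hard stop, so the drawer is home. Backing off straight out, then rising.

Emit:
send_rows --targets '[{"linear": [0.004,0,-0.003],"angular": [0,0,0],"hand": 0.0},{"linear": [0.015,0,-0.013],"angular": [0,0,0],"hand": 0.0},{"linear": [0.04,0,-0.034],"angular": [0,0,0],"hand": 0.0},{"linear": [0.07,0,-0.059],"angular": [0,0,0],"hand": 0.0},{"linear": [0.1,0,-0.084],"angular": [0,0,0],"hand": 0.0},{"linear": [0.1,0,-0.125],"angular": [0,0,0],"hand": 0.0},{"linear": [0.08,0,-0.165],"angular": [0,10,0],"hand": 0.0},{"linear": [0.06,0,-0.205],"angular": [0,20,0],"hand": 0.0},{"linear": [0.04,0,-0.245],"angular": [0,30,0],"hand": 0.0},{"linear": [0.02,0,-0.285],"angular": [0,40,0],"hand": 0.0},{"linear": [0,0,-0.31],"angular": [0,40,0],"hand": 0.0},{"linear": [0,0,-0.31],"angular": [0,40,0],"hand": 0.0}]'

```text
time: 25.5
tool_pos: [608.5, 57.6, 274.0]
orientation: [2.275, 2.155, 0.012]
wrist_force: [0.7, -0.1, -0.5]
grip_width: 0.004
grip_force: 0.0
```

```bash
python3 - <<'E'
from h import *
p,R=pose();print(p,get_obs()["joint_pos"].round(2),get_obs()["wrist_force"])
t=snap("top");s=snap("side");w=snap("wrist")
hs=cv2.cvtColor(s["img"],cv2.COLOR_RGB2GRAY)
# side profile down the cabinet face and onto the bench at three places along the panel
for q in (-90,90):
    base=np.array([588.5,-287,0])-140*np.array([-.0555,-.998,0])+q*np.array([.998,-.0555,0])
    print(q,[(z,int(hs[tuple(np.round(proj(s,base+[0,0,z])[::-1]).astype(int))])) for z in range(0,130,6)])
# black ball in both views, near its expected place
def ball(c,X):
    u=proj(c,X).round().astype(int);g=c["img"][u[1]-14:u[1]+15,u[0]-14:u[0]+15].max(2)
    return u,g
for c,n in ((t,"top"),(s,"side")):
    u,g=ball(c,(594,-204,275)); m=(g<45).astype(np.uint8);k,l,st,ce=cv2.connectedComponentsWithStats(m)
    print(n,u,[(st[i,4],(ce[i]+u-14).round(1)) for i in range(1,k) if st[i,4]>8])
print(rel((594,-165,262),down(86.8)))
E
```

```text
[608.46605146  57.62178786 273.9945637 ] [-0.09  0.45  1.42  0.    1.26 -0.03] [ 0.68327901 -0.06459566 -0.52376845]
-90 [(0, 95), (6, 97), (12, 107), (18, 107), (24, 106), (30, 113), (36, 113), (42, 111), (48, 112), (54, 110), (60, 129), (66, 109), (72, 107), (78, 111), (84, 112), (90, 114), (96, 108), (102, 113), (108, 113), (114, 109), (120, 104), (126, 115)]
90 [(0, 89), (6, 97), (12, 108), (18, 109), (24, 109), (30, 109), (36, 111), (42, 111), (48, 106), (54, 107), (60, 123), (66, 109), (72, 107), (78, 111), (84, 112), (90, 64), (96, 26), (102, 79), (108, 106), (114, 96), (120, 111), (126, 115)]
top [371 170] [(np.int32(110), array([371. , 173.2]))]
side [269 116] [(np.int32(397), array([261.7, 116. ]))]
(array([-2.239e-01,  2.000e-04,  7.100e-03]), array([0.06, 0.  , 0.17]))
```

Both samples across the face show the panel's top edge at z≈60, on the cabinet face plane, so the drawer is flush. Next is the lever.

Emit:
send_rows --targets '[{"linear": [-0.03,0,0.003],"angular": [0,0,0],"hand": 0.0},{"linear": [-0.07,0,0.006],"angular": [0,0,0],"hand": 0.0},{"linear": [-0.11,0,0.008],"angular": [0,0,0],"hand": 0.0},{"linear": [-0.15,0,0.008],"angular": [0,0,0],"hand": 0.0},{"linear": [-0.19,0,0.008],"angular": [0,0,0],"hand": 0.0},{"linear": [-0.215,0,0.008],"angular": [0,0,0],"hand": 0.0},{"linear": [-0.23,0,0.008],"angular": [0,0,0],"hand": 0.0},{"linear": [-0.24,0,0.008],"angular": [0,0,0],"hand": 0.0},{"linear": [-0.25,0,0.008],"angular": [0,0,0],"hand": 0.0},{"linear": [-0.26,0,0.008],"angular": [0,0,0],"hand": 0.0},{"linear": [-0.27,0,0.008],"angular": [0,0,0],"hand": 0.0},{"linear": [-0.28,0,0.008],"angular": [0,0,0],"hand": 0.0},{"linear": [-0.288,0,0.008],"angular": [0,0,0],"hand": 0.0},{"linear": [-0.296,0,0.008],"angular": [0,0,0],"hand": 0.0},{"linear": [-0.302,0,0.008],"angular": [0,0,0],"hand": 0.0},{"linear": [-0.302,0,0.008],"angular": [0,0,0],"hand": 0.0}]'

```text
time: 27.65
tool_pos: [590.4, -243.8, 262.5]
orientation: [2.279, 2.159, 0.004]
wrist_force: [0.5, 0.9, 0.7]
grip_width: 0.006
grip_force: 0.1
```

Emit:
send_rows --targets '[{"linear": [-0.003,0,0],"angular": [0,0,0],"hand": 0.0},{"linear": [-0.006,0,0],"angular": [0,0,0],"hand": 0.0},{"linear": [-0.009,0,0],"angular": [0,0,0],"hand": 0.0},{"linear": [-0.009,0,0],"angular": [0,0,0],"hand": 0.0}]'

```text
time: 28.15
tool_pos: [590.1, -245.0, 262.5]
orientation: [-2.273, -2.158, -0.019]
wrist_force: [1.0, 15.2, 2.4]
grip_width: 0.003
grip_force: 7.3
```

15 N against the stop at the expected place. Retreating forward and up, then checking from the pictures.

Emit:
send_rows --targets '[{"linear": [0.015,0,0],"angular": [0,0,0],"hand": 0.0},{"linear": [0.035,0,-0.02],"angular": [0,0,0],"hand": 0.0},{"linear": [0.075,0,-0.05],"angular": [0,0,0],"hand": 0.0},{"linear": [0.125,0,-0.06],"angular": [0,0,0],"hand": 0.0},{"linear": [0.175,0,-0.06],"angular": [0,0,0],"hand": 0.0},{"linear": [0.225,0,-0.06],"angular": [0,0,0],"hand": 0.0},{"linear": [0.275,0,-0.06],"angular": [0,0,0],"hand": 0.0},{"linear": [0.3,0,-0.06],"angular": [0,0,0],"hand": 0.0},{"linear": [0.3,0,-0.06],"angular": [0,0,0],"hand": 0.0},{"linear": [0.3,0,-0.06],"angular": [0,0,0],"hand": 0.0}]'

```text
time: 29.4
tool_pos: [606.3, 46.5, 323.7]
orientation: [2.276, 2.157, 0.005]
wrist_force: [0.1, -0.1, 0.8]
grip_width: 0.006
grip_force: 0.0
```

```bash
python3 - <<'E'
from h import *
print(pose()[0],get_obs()["wrist_force"])
t=snap("top");s=snap("side")
B=[]
for c,n in ((t,"top"),(s,"side")):
    for X in ((594,-204,275),(589.5,-270.5,273.5)):
        u=proj(c,X).round().astype(int);print(n,X,u,"ball-centre brightness",c["img"][u[1]-1:u[1]+2,u[0]-1:u[0]+2].max(2).mean().round())
    g=c["img"][u[1]-16:u[1]+17,u[0]-16:u[0]+17].max(2)
    k,l,st,ce=cv2.connectedComponentsWithStats((g<40).astype(np.uint8))
    print([(st[i,4],(ce[i]+u-16).round(1)) for i in range(1,k) if st[i,4]>8])
# drawer: panel top-edge highlight, chuck on the board
hs=cv2.cvtColor(s["img"],cv2.COLOR_RGB2GRAY)
for q in (-90,-40,90):
    b=np.array([588.5,-287,0])-140*np.array([-.0555,-.998,0])+q*np.array([.998,-.0555,0])
    print(q,[(z,int(hs[tuple(np.round(proj(s,b+[0,0,z])[::-1]).astype(int))])) for z in range(48,75,3)])
print("chuck", s["img"][tuple(proj(s,(530,353.5,130)).round().astype(int)[::-1])], s["img"][tuple((proj(s,(530,353.5,130))-[0,8]).round().astype(int)[::-1])], s["img"][tuple(proj(s,(530,353.5,50)).round().astype(int)[::-1])])
E
```

```text
[606.25269836  46.50171495 323.72383762] [ 0.06462192 -0.12963993  0.79520604]
top (594, -204, 275) [371 170] ball-centre brightness 98.0
top (589.5, -270.5, 273.5) [396 172] ball-centre brightness 38.0
[(np.int32(58), array([395.1, 171.1]))]
side (594, -204, 275) [269 116] ball-centre brightness 39.0
side (589.5, -270.5, 273.5) [274 105] ball-centre brightness 46.0
[(np.int32(347), array([263.3, 105.6])), (np.int32(23), array([272.9, 103. ])), (np.int32(64), array([283. , 115.5]))]
-90 [(48, 112), (51, 112), (54, 107), (57, 107), (60, 128), (63, 138), (66, 108), (69, 108), (72, 109)]
-40 [(48, 35), (51, 4), (54, 34), (57, 34), (60, 123), (63, 140), (66, 111), (69, 111), (72, 107)]
90 [(48, 108), (51, 111), (54, 107), (57, 107), (60, 123), (63, 136), (66, 106), (69, 106), (72, 106)]
chuck [206 214 208] [221 225 213] [129 133 128]
```

```bash
python3 - <<'E'
from h import *
t=snap("top");s=snap("side")
for a in (.8,.9,1.0):
    X=np.array([591.3,-237,212])+70*np.sin(a-.5)*np.array([-.0555,-.998,0])+[0,0,70*np.cos(a-.5)]
    print(a,proj(t,X).round(1),proj(s,X).round(1))
g=t["img"].max(2); print(g[165:179,386:404])
g=s["img"].max(2); print(g[96:113,266:282])
E
```

```text
0.8 [391.5 171.1] [272.7 105.1]
0.9 [393.8 171.3] [273.2 104.7]
1.0 [395.9 171.6] [273.7 104.6]
[[ 75  68  67  71  77  87  91  91  96  97  99 101 102 100  98  96 101  97]
 [100  96  95  94  95  91  91  97  88  80  80  90  98  98  95  98  95  91]
 [103 101  92  98  96  90  74  43  28  31  32  44  70  92 102  98  99  97]
 [ 98  93  90  88  89  83  50   1  13  26  17  26  18  45  78  98 101  99]
 [ 98  97  92  97  95  73   7  23  21  31  25  23  34  20  78 100  93  97]
 [ 53  68  83  78  75  48   7   9  17  26  49  48  39  24  63  91  97  95]
 [ 79  81  82  78  70  34  19  23  35  46  53  64  37  17  58  92  99  97]
 [ 80  83  82  87  60  24  11  16  19  37  38  30  29  16  60  90 100  98]
 [ 77  79  74  76  72  43  10  18  28  32  24  32  27  33  80 101 102  95]
 [ 61  55  53  70  89  78  29  13  16  23  22  16  11  57  90  97  97  97]
 [ 60  54  62  59  75  98  84  46  25   0  19  18  59  85  97  99  97  98]
 [ 60  59  55  86  95  95 101  98  88  73  73  87 100 102 102 103  98 100]
 [ 60  61  82 101 110 100  98  95  93  95  99  98  95 100  98  97  98  99]
 [ 98  99 101 102 105 104  97
[... 486 characters left out ...]
  37  26  66 107 101 101 101]
 [ 19  12  59  40  30  33  37  48  39  31  33  54  91  66  67  66]
 [ 13  10  56  35  33  25  37  42  35  33  35  42  59  56  60  55]
 [ 20  16  33  53  44  44  39  44  42  45  47  61  59  54  60  55]
 [ 21  14  52  58  58  58  62  63  55  59  56  56  58  57  57  56]
 [ 18  21  58  60  60  59  55  57  54  56  63  54  59  58  54  56]
 [ 19  40  60  57  57  61  57  54  60  57  55  59  56  55  55  57]
 [ 24  55  55  57  52  61  57  63  51  57  57  59  59  57  60  58]
 [ 30  43  33  35  38  53  57  58  53  54  53  57  56  59  59  56]
 [ 43  35  34  38  36  37  36  38  40  38  39  55  53  57  55  57]
 [ 38  41  42  43  39  38  43  39  35  43  38  40  36  40  32  38]]
```

```bash
python3 -c "
from plant import r
print(r.job_done())"
```

```text
the job is handed in; nothing more can be done
None
```

The job is handed in (no verdict came back): chuck upright on the board, key flat in the drawer, drawer flush with no push-back, lever against its back stop, all in about 30 s of the 72 s allowed.

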